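# Prove the emergency stop and restart

### The arm

A 6-joint arm with a two-finger parallel gripper is mounted at the origin on a cart in front of the work surface, level with it; the furniture and walls round the work are solid. World frame = base frame: x ahead of the robot, y to its left, z up, the work surface at z = 0. Lengths are in m, angles in rad, forces in N, time in s.
With the tool pointing down it reaches from about 0.325 to 0.875 m from the base axis. Payload 4.4 kg.
Tool frame: the origin (TCP) lies at the very end of the fingers, on their centre line; the grasp point (between the pads) lies 19 mm behind it; z points along the fingers, y is the line along which they close (so a half turn about z gives the same grasp; the last joint's range is limited). The gripper opens to 85 mm and grips with 20 to 120 N. Pads are 22 mm wide; open, the fingers measure 114 mm over their backs; the gripper's body (76 mm by 85 mm) begins 54 mm behind the grasp point. The pads swing forward as they close: fully open they stand 13 mm farther back than shut.
Start: joints at [-1.496, 0.207, 1.542, -0, 1.393, -0.15], TCP at [0.128, -0.561, 0.231] pointing down, gripper open.
Joint ranges: [-2.73, 2.73], [-0.86, 2.22], [0.23, 2.46], [-1.11, 4.25], [0.08, 2.63], [-2.82, 2.82]. Speed limits (rad/s): [2.79, 2.79, 3.14, 3.14, 3.14, 3.14].

### API

Orientations are given as a rotation vector (axis times angle).
In Python, from station import readout, camera, ticket gives the robot as it stands.
- The arm moves only by the shell command python3 -m inch 'ROWS' [FORCE]. ROWS is JSON, a list of rows, each a list of 7 numbers: the shift along the tool's x, y, z in m, then the turn, a rotation vector about the tool's x, y, z in rad, then the finger opening in m, from 0 to 0.0854. A call has exactly 10 rows; each row shifts and turns the commanded pose from where the row before left it, along the tool's axes as they then stand; what a row does not reach is not made up. A row lasts 1/10 s, in which the tool goes at most 50 mm and 8.59 degrees, less where a joint would pass 70% of its speed; a pose out of reach is approached as far as the arm can. A call is refused whole if a number of a shift passes 0.05 or a number of a turn 0.15, either way. A call with a gripper value outside its range is refused whole. The fingers move at their own pace and stop on an object; FORCE is the grip in N (left out, the last holds). Time passes only in rows, so rows that do not move let the fingers close, or fill a call up. It gives the time, the measured TCP pose, the force, the opening and the grip force at its end, in the units of the state.
- readout.read_state(): the state, without advancing time (a new reading comes with each control period).
- camera(name): name is "side" or "top" or "wrist"; returns a dict with "image" (384x512x3 uint8, blue, green, red), "fx", "fy", "cx", "cy" (pixels), "R" (3x3) and "t" (3): a world point X has camera coordinates R X + t; the wrist camera has in their place "T_tool_cam" (4x4, takes a point from camera to tool coordinates, whose origin is the TCP and whose axes are the flange's). Camera axes: x right, y down, z forward; pixel columns grow to the right and rows downward; lengths in m; the calibration is good to about 2 mm. A picture is of the moment at which its call begins: read the wrist's pose just before it. There is no depth.
- ticket.close_job(): hands the job in; it is judged then, once.
The state is a dict: "time": time; "qpos": joint angles; "joint_velocities": joint speeds; "tau": joint torques, N m; "position": TCP position; "tool_rot": TCP orientation; "wrist_force": force on the tool from outside, world axes, zero at the start; "torque": the same for the moment, N m; "opening": opening from 0.0 (shut) to 1.0 (fully open); "gripper_force": force on a finger pad.
Only numpy, scipy, OpenCV 4.12 (cv2) and the standard library are available. Lean on these libraries where they do the work, as an engineer would, in place of code of your own. Each camera call takes 0.05 s, during which the arm holds its last target. There are 200 camera calls.

### The job

Test the emergency stop: press the red mushroom button straight in until it latches and let go so that it stays in by itself, then push one of its wings round clockwise (seen from above) until the button pops fully out. Then press the green start button in and come away, leaving both buttons fully out and untwisted. Only push with the fingertips: grip and lift nothing, do not press start while the stop is in, and leave the loose things lying around undisturbed.

Things in the scene. Friction and masses are not known exactly. Their poses are not given: they have to be found in the camera images.
- stop_box: Yellow square enclosure, 100 x 100 mm, 55 mm high (dark foot flange 112 x 112 mm), fixed to the bench, with the red stop button in the middle of its top. Origin: centre of its underside on the bench; z up; x to its back (the side with the black cable gland), y to its left. Place and yaw vary, left or right of the start box.
- stop_head: The red mushroom head. Origin on the button's vertical axis, level with the enclosure's top while out; sinks and turns with it; z up. Dome 56 mm across, underside 16 mm, top 42 mm above the origin. Two wings stick out along +y and -y: 12 mm thick, 26 to 52 mm from the axis, 18 to 33 mm above the origin. Vertical grip ribs on the rim between the wings (61 mm across).
- stop_top (a point): Centre of the dome's top, where to press: 97 mm above the bench while out, about 89 mm while latched.
- stop_wing_left (a point): Top edge of the wing at +y of the head, 44 mm from the axis; moves with the wing. Its pushing face looks to -x of the head: push it towards +x of the head and follow the arc (clockwise from above).
- stop_wing_right (a point): Top edge of the wing at -y of the head, 44 mm from the axis; moves with the wing. Its pushing face looks to +x of the head: push it towards -x of the head and follow the arc (clockwise from above). Pushing either wing is enough.
- stop_press (a joint): How far the stop button is pressed in, m: 0 out, 0.0098 at its end stop. A spring returns it (about 2 to 4 N, up to 5 N in all with the catch) unless it is pressed past about 0.0085, where it latches; it then rests at about 0.008 by itself. Press right to the end stop, where the force rises steeply.
- stop_twist (a joint): Clockwise twist of the mushroom head seen from above, rad: 0 at rest (a light spring, 0.01 to 0.05 N m, returns it), end stop at 1.3. While the button is latched, a twist past about 0.5 frees it and it pops out; twist to about 0.8 to be sure. No more than 2 N at a wing is needed.
- wing_front: The two faces of the wings that are pushed to twist the head clockwise (part of the red head). Its frame is that of stop_head.
- wing_back: The two opposite faces of the wings (part of the red head). Fingers pressing front and back faces at once count as gripping a wing.
- rim_near: Grip ribs on the -x half of the head's rim (part of the red head).
- rim_far: Grip ribs on the +x half of the head's rim. Fingers pressing near and far ribs at once count as gripping the head.
- start_box: Grey square enclosure, 80 x 80 mm and 55 mm high (foot flange 92 x 92 mm), fixed to the bench, with the green start button in the middle of its top. Origin: centre of its underside on the bench.
- start_button_top (a point): Centre of the top of the green button, 34 mm across, 77 mm above the bench while out, standing 10 mm proud of a steel collar 50 mm across (12 mm high).
- start_button (a joint): How far the green start button is pressed in, m: 0 out, 0.006 fully in; a spring (1.2 N at the start, 4 N fully in) returns it. It does not latch.
- oil_filter: Loose dark blue oil filter, 78 mm across, 86 mm high, standing on the bench; bystander. Origin: centre of its underside.
- bearing: Loose steel ball bearing, 52 mm across, 16 mm high, lying on the bench between the two enclosures; bystander. Origin: centre of its underside.
- ratchet: Loose ratchet handle with a red grip, 203 mm long (along its y), 36 mm wide and high, lying on the bench; bystander. Origin: centre of its underside.

How it is judged:
By the outcome, as a careful person would: the job done as asked, in the order asked, and still so for the second after the job is handed in, with the robot touching nothing.
It also fails if it takes over 48 s, if anything falls off the work surface, if the arm or the gripper's body presses on something with over 40 N, if the wrist force passes 120 N, or if a joint passes its speed limit or range.

## Working session

There is one attempt and no reset: what is moved stays moved. The work goes in short steps, Python scripts to look and compute and a shell command to move; the robot and the scene stay as the last step left them, time stands still between calls to the robot, and variables do not carry over. Pictures are saved under pics/ and viewed, at most 10 in all, crops included, and the job is handed in when it is done.

```bash
mkdir -p pics; python3 - <<'E'
from station import readout,camera
import cv2,numpy as np
s=readout.read_state();print(s)
a=camera("side");b=camera("top")
for c in(a,b):print(c["fx"],c["cx"],c["cy"],c["R"],c["t"])
cv2.imwrite("pics/a.png",a["image"]);cv2.imwrite("pics/b.png",b["image"])
E
python3 -c "
import cv2;print(1)"; ls
```

```text
{'time': 0.0, 'qpos': array([-1.49648552e+00,  2.07419921e-01,  1.54303342e+00, -1.61006369e-06,
        1.39347229e+00, -1.50475846e-01]), 'joint_velocities': array([ 0.00083661, -0.00032165,  0.00097553,  0.00022662,  0.00090539,
       -0.00050718]), 'tau': array([ 1.42491306e-03, -3.83037722e+01, -2.91593242e+01, -2.85348534e-05,
        1.03158387e-02,  1.12220437e-05]), 'position': array([ 0.1281096 , -0.5597412 ,  0.23008812]), 'tool_rot': array([-3.11945414e+00, -3.52090086e-01, -1.36935955e-04]), 'wrist_force': array([ 0.01653811, -0.60957127, -1.57531808]), 'torque': array([-0.0004862 ,  0.03285243, -0.0289479 ]), 'gripper_force': 0.0, 'opening': 1.0011219026524258}
414.58020998366476 247.8149562302409 196.21563170280012 [[-0.99456147 -0.10241807  0.01892135]
 [-0.07165444  0.54101269 -0.83795639]
 [ 0.07558519 -0.83475494 -0.54540909]] [0.51255864 0.10551531 1.4434764 ]
456.48522782017375 253.0508001523674 196.76308371346806 [[ 0.0099647  -0.99994618  0.00288881]
 [-0.98618469 -0.01030519 -0.16532865]
 [ 0.16534952 -0.00120145 -0.9862343 ]] [-0.00283825  0.53319044  1.30401632]
1
pics
```

View pics/b.png

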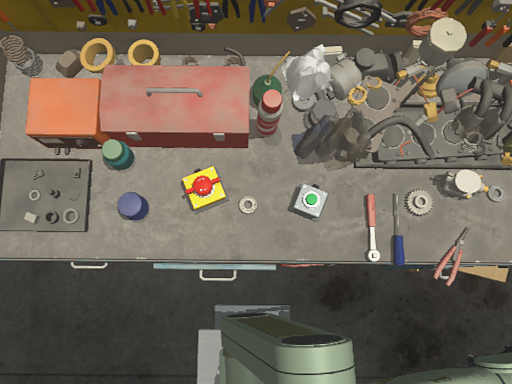

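View pics/a.png

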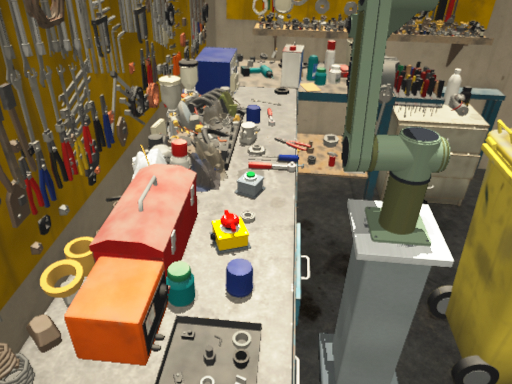

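The top view shows the stop box at (204,187), start box at (312,199), bearing at (248,205), oil filter at (132,206) and ratchet at (373,228). The toolbox stands behind the stop box. The side view shows the same layout, with the head at (230,219).

```bash
cat > h.py <<'E'
import cv2,numpy as np
from station import readout,camera
from scipy.spatial.transform import Rotation as Ro
def ray(c,p,z):
    d=np.array([(p[0]-c["cx"])/c["fx"],(p[1]-c["cy"])/c["fy"],1.])
    if "T_tool_cam" in c:
        s=c["s"];Rt=Ro.from_rotvec(s["tool_rot"]).as_matrix();T=np.array(c["T_tool_cam"])
        o=Rt@T[:3,3]+s["position"];d=Rt@T[:3,:3]@d
    else:
        R=np.array(c["R"]);o=-R.T@np.array(c["t"]);d=R.T@d
    return o+d*(z-o[2])/d[2]
def mask(im,col):
    h=cv2.cvtColor(im,cv2.COLOR_BGR2HSV);H,S,V=cv2.split(h)
    m={"red":((H<6)|(H>172))&(S>150)&(V>80),"green":(H>45)&(H<80)&(S>120)&(V>60),"yellow":(H>20)&(H<35)&(S>150)&(V>100)}[col]
    return m.astype(np.uint8)
E
python3 - <<'E'
from h import *
c=camera("top");im=c["image"]
def near(m,p,r):
    z=np.zeros_like(m);cv2.circle(z,p,r,1,-1);return m&z
m=near(mask(im,"red"),(204,187),26);ys,xs=np.nonzero(m)
P=np.array([ray(c,(x,y),0.085)[:2] for x,y in zip(xs,ys)])
w,v=np.linalg.eigh(np.cov(P.T));print("head",P.mean(0),len(P),np.sqrt(w),"long axis deg",np.degrees(np.arctan2(v[1,1],v[0,1])))
m=near(mask(im,"yellow")|mask(im,"red"),(204,187),30)
k=cv2.minAreaRect(max(cv2.findContours(m,0,2)[0],key=cv2.contourArea));print(k)
b=np.array([ray(c,p,0.055)[:2] for p in cv2.boxPoints(k)]);print(b.mean(0),b)
m=near(mask(im,"green"),(312,199),14);ys,xs=np.nonzero(m)
print("green",np.mean([ray(c,(x,y),0.075)[:2] for x,y in zip(xs,ys)],0),len(xs))
for p in((248,205),(132,206),(373,200)):print(p,ray(c,p,.03))
cv2.imwrite("pics/c.png",cv2.resize(im[140:270,150:400],None,fx=3,fy=3,interpolation=2))
E
```

```text
head [0.55760139 0.14895221] 324 [0.01254322 0.02176562] long axis deg 112.70113590079181
((203.13792419433594, 187.8448486328125), (34.3536376953125, 36.02489471435547), 68.19859313964844)
[0.55678386 0.14955895] [[0.58350384 0.21844283]
 [0.6250161  0.12083075]
 [0.52958038 0.08113848]
 [0.48903512 0.17782374]]
green [ 0.52378816 -0.1648988 ] 91
(248, 205) [0.51058639 0.01737206 0.03      ]
(132, 206) [0.50399524 0.36222683 0.03      ]
(373, 200) [ 0.52954904 -0.35549201  0.03      ]
```

View pics/c.png

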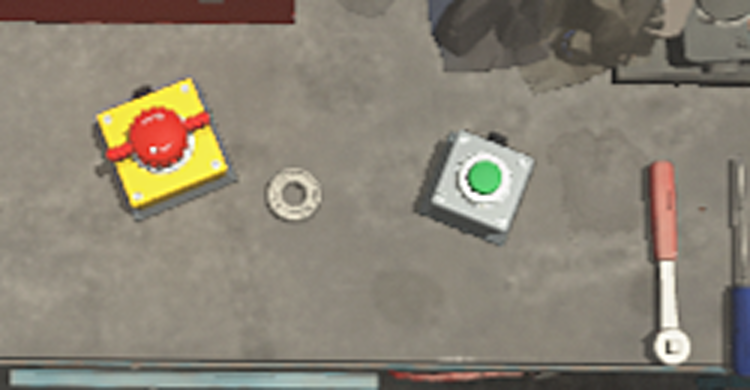

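```bash
python3 -m inch '[[0.0288,-0.0298,0,0,0,0,0],[0.0288,-0.0298,0,0,0,0,0],[0.0288,-0.0298,0,0,0,0,0],[0.0288,-0.0298,0,0,0,0,0],[0.0288,-0.0298,0,0,0,0,0],[0.0288,-0.0298,0,0,0,0,0],[0.0288,-0.0298,0,0,0,0,0],[0.0288,-0.0298,0,0,0,0,0],[0.0288,-0.0298,0,0,0,0,0],[0.0288,-0.0298,0,0,0,0,0]]' 20
python3 -m inch '[[0.0288,-0.0298,0,0,0,0,0],[0.0288,-0.0298,0,0,0,0,0],[0.0288,-0.0298,0,0,0,0,0],[0.0288,-0.0298,0,0,0,0,0],[0.0288,-0.0298,0,0,0,0,0],[0.0288,-0.0298,0,0,0,0,0],[0.0288,-0.0298,0,0,0,0,0],[0.0288,-0.0298,0,0,0,0,0],[0.0288,-0.0298,0,0,0,0,0],[0.0288,-0.0298,0,0,0,0,0]]'
python3 -m inch '[[0,0,0,0,0,-0.145,0],[0,0,0,0,0,-0.145,0],[0,0,0,0,0,-0.145,0],[0,0,0,0,0,-0.145,0],[0,0,0,0,0,-0.145,0],[0,0,0,0,0,-0.145,0],[0,0,0,0,0,-0.145,0],[0,0,0,0,0,-0.145,0],[0,0,0,0,0,-0.145,0],[0,0,0,0,0,-0.145,0]]'
python3 - <<'E'
from h import *
s=readout.read_state();c=camera("wrist");c["s"]=s;R=Ro.from_rotvec(s["tool_rot"]).as_matrix()
print(s["qpos"],s["position"],np.round(R,3),s["wrist_force"],np.round(c["T_tool_cam"],3))
cv2.imwrite("pics/d.png",c["image"])
E
```

```text
time: 1.15
position: [0.3429, -0.2042, 0.2312]
tool_rot: [3.122, 0.352, 0.0]
wrist_force: [1.2, -0.5, -0.8]
opening: -0.001
gripper_force: 0.0
time: 2.15
position: [0.5572, 0.1505, 0.2308]
tool_rot: [3.122, 0.353, -0.001]
wrist_force: [1.3, -0.7, -0.5]
opening: 0.001
gripper_force: 0.0
time: 3.15
position: [0.5565, 0.1488, 0.2308]
tool_rot: [-2.096, -2.34, 0.001]
wrist_force: [-0.7, -0.4, 0.3]
opening: 0.002
gripper_force: 0.0
[ 1.11100659e-01  2.09837037e-01  1.53870778e+00 -6.96839898e-06
  1.39406459e+00  1.09496609e-03] [0.5564773  0.1488132  0.23076603] [[-0.11   0.994 -0.001]
 [ 0.994  0.11  -0.   ]
 [-0.    -0.001 -1.   ]] [-0.66134856 -0.38622653  0.25071426] [[-0.001 -0.957 -0.289  0.074]
 [ 1.    -0.    -0.001  0.001]
 [ 0.001 -0.289  0.957 -0.143]
 [ 0.     0.     0.     1.   ]]
```

View pics/d.png

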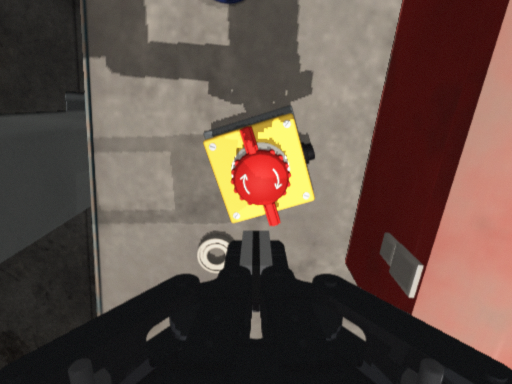

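The wrist view shows the head centred near (262,178), with wings at (249,140) and (272,214). The toolbox stays clear on the right.

```bash
python3 - <<'E'
from h import *
s=readout.read_state();c=camera("wrist");c["s"]=s;im=c["image"]
m=mask(im,"red");z=np.zeros_like(m);cv2.circle(z,(262,178),55,1,-1);m&=z
o=cv2.morphologyEx(m,cv2.MORPH_OPEN,cv2.getStructuringElement(2,(29,29)))
k=max(cv2.findContours(o,0,2)[0],key=cv2.contourArea);p,r=cv2.minEnclosingCircle(k);print(p,r,ray(c,p,.081))
w=m&(1-cv2.dilate(o,np.ones((5,5))));n,l,st,ce=cv2.connectedComponentsWithStats(w)
W=[(st[i,4],ce[i],ray(c,ce[i],.088)[:2]) for i in range(1,n) if st[i,4]>60];print(W)
q=[x[2] for x in W[:2]];print(np.mean(q,0))
d=q[0]-q[1];print(np.degrees(np.arctan2(d[1],d[0])))
m=mask(im,"yellow")|mask(im,"red");z=np.zeros_like(m);cv2.circle(z,(258,168),75,1,-1);m=cv2.morphologyEx(m&z,cv2.MORPH_OPEN,np.ones((31,31)))
k=cv2.minAreaRect(max(cv2.findContours(m,0,2)[0],key=cv2.contourArea))
b=np.array([ray(c,p,.055)[:2] for p in cv2.boxPoints(k)]);print(k,b.mean(0),b)
E
```

```text
(257.5, 164.0) 15.305328369140625 [0.55713578 0.16233137 0.081     ]
[(np.int32(249), array([248.54216867, 137.67068273]), array([0.54561394, 0.18797991])), (np.int32(1675), array([263.32776119, 188.21970149]), array([0.56550788, 0.14008132]))]
[0.55556091 0.16403061]
112.55479569280674Traceback (most recent call last):
  File "<stdin>", line 11, in <module>
ValueError: max() iterable argument is empty
```

```bash
python3 - <<'E'
from h import *
s=readout.read_state();c=camera("wrist");c["s"]=s;im=c["image"]
def fill(m,p,r):
    z=np.zeros_like(m);cv2.circle(z,p,r,1,-1);k=max(cv2.findContours(m&z,0,2)[0],key=cv2.contourArea)
    return cv2.drawContours(np.zeros_like(m),[k],0,1,-1)
m=fill(mask(im,"red"),(262,178),55)
o=cv2.morphologyEx(m,cv2.MORPH_OPEN,cv2.getStructuringElement(2,(33,33)))
k=max(cv2.findContours(o,0,2)[0],key=cv2.contourArea);p,r=cv2.minEnclosingCircle(k);print(p,r,ray(c,p,.081))
w=m&(1-cv2.dilate(o,np.ones((5,5))));n,l,st,ce=cv2.connectedComponentsWithStats(w)
W=[(st[i,4],ce[i],ray(c,ce[i],.086)[:2]) for i in range(1,n) if st[i,4]>60];print(W)
q=[x[2] for x in W[:2]];d=q[0]-q[1];print(np.mean(q,0),np.linalg.norm(d),np.degrees(np.arctan2(d[1],d[0])))
m=fill(mask(im,"yellow")|mask(im,"red"),(258,168),80)
m=cv2.morphologyEx(m,cv2.MORPH_OPEN,np.ones((31,31),np.uint8))
k=cv2.minAreaRect(max(cv2.findContours(m,0,2)[0],key=cv2.contourArea))
b=np.array([ray(c,p,.055)[:2] for p in cv2.boxPoints(k)]);print(k,b.mean(0))
E
```

```text
(260.5, 177.0) 27.681320190429688 [0.56170607 0.14939776 0.081     ]
[(np.int32(264), array([248.18939394, 138.11742424]), array([0.54571286, 0.18740602])), (np.int32(227), array([271.89427313, 215.15859031]), array([0.57752844, 0.1116155 ]))]
[0.56162065 0.14951076] 0.08219753116624849 112.77184683976601
((260.5, 177.0), (44.0, 49.0), 90.0) [0.5628219  0.14237955]
```

```bash
python3 -m inch '[[0,0.0035,0.0128,0,0,-0.1,0],[0,0,0.0128,0,0,-0.1,0],[0,0,0.0128,0,0,-0.087,0],[0,0,0.0128,0,0,0,0],[0,0,0.0128,0,0,0,0],[0,0,0.0128,0,0,0,0],[0,0,0.0128,0,0,0,0],[0,0,0.0128,0,0,0,0],[0,0,0.0128,0,0,0,0],[0,0,0.0128,0,0,0,0]]'
python3 -m inch '[[0,0,0.002,0,0,0,0],[0,0,0.002,0,0,0,0],[0,0,0.002,0,0,0,0],[0,0,0.002,0,0,0,0],[0,0,0.002,0,0,0,0],[0,0,0.001,0,0,0,0],[0,0,0.001,0,0,0,0],[0,0,0.001,0,0,0,0],[0,0,0,0,0,0,0],[0,0,0,0,0,0,0]]'
```

```text
time: 4.3
position: [0.5603, 0.1492, 0.1022]
tool_rot: [1.748, 2.61, 0.0]
wrist_force: [-0.0, -0.5, 0.5]
opening: -0.002
gripper_force: 0.0
time: 5.3
position: [0.5606, 0.1493, 0.0903]
tool_rot: [1.747, 2.61, 0.001]
wrist_force: [0.9, 0.4, 1.9]
opening: -0.0
gripper_force: 0.8
```

```bash
python3 -m inch '[[0,0,0.001,0,0,0,0],[0,0,0.001,0,0,0,0],[0,0,0.001,0,0,0,0],[0,0,0,0,0,0,0],[0,0,0,0,0,0,0],[0,0,0,0,0,0,0],[0,0,0,0,0,0,0],[0,0,0,0,0,0,0],[0,0,0,0,0,0,0],[0,0,0,0,0,0,0]]'
```

```text
time: 6.3
position: [0.5605, 0.1492, 0.0874]
tool_rot: [1.747, 2.61, 0.0]
wrist_force: [0.7, -0.8, 4.3]
opening: 0.002
gripper_force: 1.7
```

```bash
python3 -m inch '[[0,0,0.001,0,0,0,0],[0,0,0.001,0,0,0,0],[0,0,0.001,0,0,0,0],[0,0,0.001,0,0,0,0],[0,0,0,0,0,0,0],[0,0,0,0,0,0,0],[0,0,0,0,0,0,0],[0,0,0,0,0,0,0],[0,0,0,0,0,0,0],[0,0,0,0,0,0,0]]'
```

```text
time: 7.3
position: [0.561, 0.1494, 0.087]
tool_rot: [1.746, 2.61, 0.001]
wrist_force: [-5.0, -1.4, 21.3]
opening: -0.001
gripper_force: 10.5
```

```bash
python3 -m inch '[[0,0,-0.005,0,0,0,0],[0,0,-0.005,0,0,0,0],[0,0,-0.01,0,0,0,0],[0,0,-0.02,0,0,0,0],[0.023,-0.015,0,0,0,0,0],[0.023,-0.015,0,0,0,0,0],[0,0,0,0,0,0,0],[0,0,0,0,0,0,0],[0,0,0,0,0,0,0],[0,0,0,0,0,0,0]]'
python3 - <<'E'
from h import *
c=camera("side");print(readout.read_state()["position"])
d=camera("wrist")
cv2.imwrite("pics/e.png",np.hstack([d["image"][::1,::1][:, 56:456],cv2.resize(c["image"][190:270,190:270],(384,384),interpolation=2)]))
E
```

```text
time: 8.3
position: [0.5157, 0.1798, 0.1232]
tool_rot: [1.748, 2.61, -0.0]
wrist_force: [0.3, 0.8, 0.4]
opening: 0.001
gripper_force: 0.0
[0.5156499  0.17982973 0.12322027]
```

View pics/e.png

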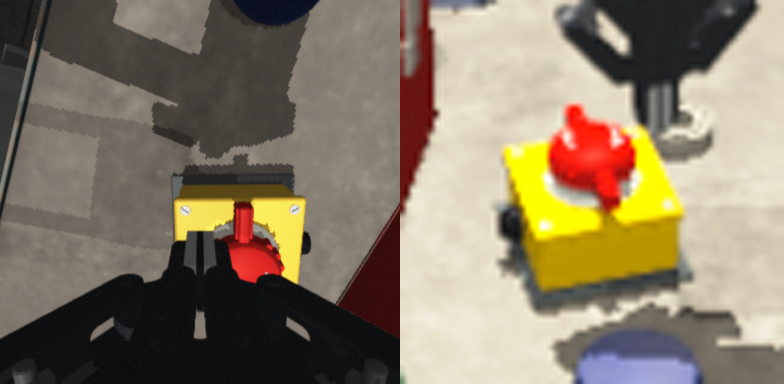

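The wrist view shows the fingers beside the left wing's pushing face, with the wing at (244,225) in the crop and the fingers at (200,250). The side crop shows the head sitting low, untouched. Next I descend and push.

```bash
python3 -m inch '[[0,0,0.01,0,0,0,0],[0,0,0.01,0,0,0,0],[0,0,0.01,0,0,0,0],[0,0,0.01,0,0,0,0],[0,0,0.007,0,0,0,0],[0,0,0.007,0,0,0,0],[0,0,0,0,0,0,0],[0,0,0,0,0,0,0],[0,0,0,0,0,0,0],[0,0,0,0,0,0,0]]'
python3 -m inch '[[0,0.002,0,0,0,0,0],[0,0.002,0,0,0,0,0],[0,0.002,0,0,0,0,0],[0,0.002,0,0,0,0,0],[0,0.001,0,0,0,0,0],[0,0.001,0,0,0,0,0],[0,0,0,0,0,0,0],[0,0,0,0,0,0,0],[0,0,0,0,0,0,0],[0,0,0,0,0,0,0]]'
```

```text
time: 9.4
position: [0.5156, 0.1804, 0.0699]
tool_rot: [1.747, 2.61, 0.001]
wrist_force: [-0.2, -0.1, -0.3]
opening: 0.001
gripper_force: 0.0
time: 10.4
position: [0.5242, 0.1841, 0.0692]
tool_rot: [-1.748, -2.611, 0.0]
wrist_force: [0.1, -0.3, -0.6]
opening: -0.002
gripper_force: 0.0
```

```bash
python3 -m inch '[[0.0018,0.0047,0,0,0,0.1,0],[0.0018,0.0047,0,0,0,0.1,0],[0.0018,0.0047,0,0,0,0.1,0],[0.0018,0.0047,0,0,0,0.1,0],[0,0,0,0,0,0,0],[0,0,0,0,0,0,0],[0,0,0,0,0,0,0],[0,0,0,0,0,0,0],[0,0,0,0,0,0,0],[0,0,0,0,0,0,0]]'
python3 - <<'E'
from h import *
s=readout.read_state();R=Ro.from_rotvec(s["tool_rot"]).as_matrix();print(R.T@(s["position"]-[.5607,.1494,0]))
E
```

```text
time: 11.4
position: [0.5405, 0.1955, 0.0692]
tool_rot: [-2.231, -2.212, 0.0]
wrist_force: [-1.4, 0.5, 0.5]
opening: -0.003
gripper_force: 0.3
[ 0.045941   -0.02058766 -0.06923688]
```

```bash
python3 -m inch '[[0.0018,0.0047,0,0,0,0.1,0],[0.0018,0.0047,0,0,0,0.1,0],[0.0018,0.0047,0,0,0,0.1,0],[0.0018,0.0047,0,0,0,0.1,0],[0.0018,0.0047,0,0,0,0.1,0],[0,0,0,0,0,0,0],[0,0,0,0,0,0,0],[0,0,0,0,0,0,0],[0,0,0,0,0,0,0],[0,0,0,0,0,0,0]]'
python3 - <<'E'
from h import *
s=readout.read_state();R=Ro.from_rotvec(s["tool_rot"]).as_matrix();print(R.T@(s["position"]-[.5607,.1494,0]))
c=camera("side");d=camera("wrist")
cv2.imwrite("pics/f.png",np.hstack([d["image"][:, 56:456],cv2.resize(c["image"][190:270,190:270],(384,384),interpolation=2)]))
E
```

```text
time: 12.4
position: [0.5651, 0.1995, 0.0693]
tool_rot: [-2.709, -1.591, 0.0]
wrist_force: [-0.2, 0.6, -0.5]
opening: -0.0
gripper_force: 0.4
[ 0.04591638 -0.02056722 -0.0692664 ]
```

View pics/f.png

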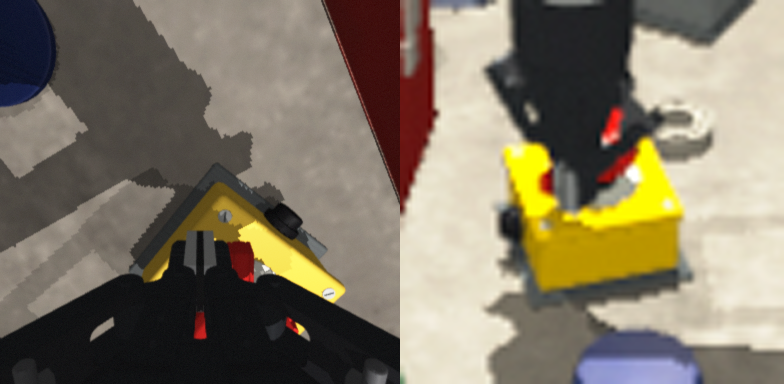

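```bash
python3 -m inch '[[-0.0022,-0.0045,0,0,0,-0.1,0],[-0.0022,-0.0045,0,0,0,-0.1,0],[-0.0022,-0.0045,0,0,0,-0.1,0],[-0.0022,-0.0045,0,0,0,-0.1,0],[-0.0022,-0.0045,0,0,0,-0.1,0],[-0.0022,-0.0045,0,0,0,-0.1,0],[-0.0022,-0.0045,0,0,0,-0.1,0],[-0.0022,-0.0045,0,0,0,-0.1,0],[-0.0022,-0.0045,0,0,0,-0.1,0],[0,-0.01,0,0,0,0,0]]'
python3 -m inch '[[0,-0.005,0,0,0,0,0],[0,0,-0.01,0,0,0,0],[0,0,-0.02,0,0,0,0],[0,0,-0.03,0,0,0,0],[0,0,-0.03,0,0,0,0],[0,0,-0.03,0,0,0,0],[0,-0.02,0,0,0,0,0],[0,-0.02,0,0,0,0,0],[0,0,0,0,0,0,0],[0,0,0,0,0,0,0]]'
python3 - <<'E'
from h import *
s=readout.read_state();R=Ro.from_rotvec(s["tool_rot"]).as_matrix();print(R.T@(s["position"]-[.5607,.1494,0]),np.round(R,3))
c=camera("side");d=camera("wrist")
cv2.imwrite("pics/g.png",np.hstack([d["image"][:, 56:456],cv2.resize(c["image"][190:270,190:270],(384,384),interpolation=2)]))
E
```

```text
time: 13.5
position: [0.5157, 0.1805, 0.0696]
tool_rot: [1.747, 2.609, 0.001]
wrist_force: [0.6, -0.3, 0.3]
opening: 0.001
gripper_force: 0.0
time: 14.5
position: [0.474, 0.1638, 0.1901]
tool_rot: [1.748, 2.609, 0.002]
wrist_force: [0.5, 0.5, 0.4]
opening: 0.0
gripper_force: 0.0
[ 0.04626432 -0.07426226 -0.19030381] [[-0.381  0.925  0.002]
 [ 0.925  0.381  0.   ]
 [-0.     0.002 -1.   ]]
```

View pics/g.png

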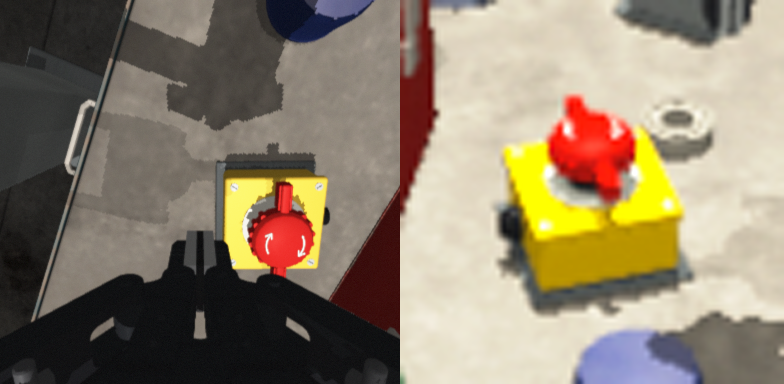

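The head now stands about 8 mm higher in the side crop (dome row 150 to 142) and is back at its original angle, so the stop is out and untwisted. Now to the start button.

```bash
python3 -m inch '[[-0.036,-0.0087,0,0,0,0,0],[-0.036,-0.0087,0,0,0,0,0],[-0.036,-0.0087,0,0,0,0,0],[-0.036,-0.0087,0,0,0,0,0],[-0.036,-0.0087,0,0,0,0,0],[-0.036,-0.0087,0,0,0,0,0],[-0.036,-0.0087,0,0,0,0,0],[-0.036,-0.0087,0,0,0,0,0],[-0.036,-0.0087,0,0,0,0,0],[0,0,0,0,0,0,0]]'
python3 - <<'E'
from h import *
s=readout.read_state();R=Ro.from_rotvec(s["tool_rot"]).as_matrix()
c=camera("wrist");c["s"]=s
k=max(cv2.findContours(mask(c["image"],"green"),0,2)[0],key=cv2.contourArea);p,r=cv2.minEnclosingCircle(k);X=ray(c,p,.077)
print(p,r,X,s["position"],R.T@(X-s["position"]))
cv2.imwrite("pics/i.png",c["image"])
E
```

```text
time: 15.6
position: [0.526, -0.1705, 0.1894]
tool_rot: [1.753, 2.604, -0.002]
wrist_force: [-0.6, 0.5, 0.7]
opening: -0.001
gripper_force: 0.0
(257.62811279296875, 180.0165252685547) 18.072664260864258 [ 0.52577525 -0.16379894  0.077     ] [ 0.52598911 -0.17045394  0.18939322] [0.0065608  0.00225636 0.11237631]
```

View pics/i.png

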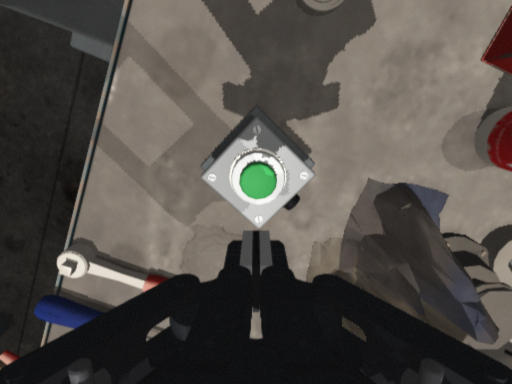

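The green button is centred at (258,180) and the collar is clear. I shift 6 mm in x and 2 mm in y, then descend and press.

```bash
python3 -m inch '[[0.006,0.002,0.0135,0,0,0,0],[0,0,0.0135,0,0,0,0],[0,0,0.0135,0,0,0,0],[0,0,0.0135,0,0,0,0],[0,0,0.0135,0,0,0,0],[0,0,0.0135,0,0,0,0],[0,0,0.0135,0,0,0,0],[0,0,0.0135,0,0,0,0],[0,0,0,0,0,0,0],[0,0,0,0,0,0,0]]'
python3 -m inch '[[0,0,0.002,0,0,0,0],[0,0,0.002,0,0,0,0],[0,0,0.002,0,0,0,0],[0,0,0.002,0,0,0,0],[0,0,0.001,0,0,0,0],[0,0,0.001,0,0,0,0],[0,0,0.001,0,0,0,0],[0,0,0,0,0,0,0],[0,0,0,0,0,0,0],[0,0,0,0,0,0,0]]'
```

```text
time: 16.65
position: [0.524, -0.1594, 0.0809]
tool_rot: [-1.747, -2.61, 0.0]
wrist_force: [-0.5, 0.4, 0.9]
opening: 0.003
gripper_force: 0.0
time: 17.65
position: [0.5248, -0.1597, 0.0711]
tool_rot: [1.747, 2.609, 0.0]
wrist_force: [0.5, -1.0, 5.9]
opening: -0.003
gripper_force: 2.6
```

```bash
python3 -m inch '[[0,0,0.001,0,0,0,0],[0,0,0.001,0,0,0,0],[0,0,0.001,0,0,0,0],[0,0,0,0,0,0,0],[0,0,0,0,0,0,0],[0,0,0,0,0,0,0],[0,0,0,0,0,0,0],[0,0,0,0,0,0,0],[0,0,0,0,0,0,0],[0,0,0,0,0,0,0]]'
python3 -m inch '[[0,0,-0.005,0,0,0,0],[0,0,-0.005,0,0,0,0],[0,0,-0.01,0,0,0,0],[0,0,-0.02,0,0,0,0],[0,0,-0.03,0,0,0,0],[0,0,-0.03,0,0,0,0],[0,0,-0.03,0,0,0,0],[-0.02,-0.03,0,0,0,0,0],[-0.02,-0.03,0,0,0,0,0],[0,0,0,0,0,0,0]]'
python3 - <<'E'
from h import *
c=camera("side");d=camera("top")
cv2.imwrite("pics/j.png",np.hstack([cv2.resize(d["image"][150:230,160:340],None,fx=2.4,fy=2.4,interpolation=2)[:192],cv2.resize(c["image"][150:270,190:310],(192,192),interpolation=2)]))
E
```

```text
time: 18.65
position: [0.5249, -0.1597, 0.0707]
tool_rot: [1.746, 2.61, -0.0]
wrist_force: [-5.2, 2.6, 21.2]
opening: 0.004
gripper_force: 10.4
time: 19.65
position: [0.4817, -0.2217, 0.1972]
tool_rot: [-1.752, -2.606, 0.003]
wrist_force: [1.3, -0.1, -1.1]
opening: 0.001
gripper_force: 0.0
```

View pics/j.png

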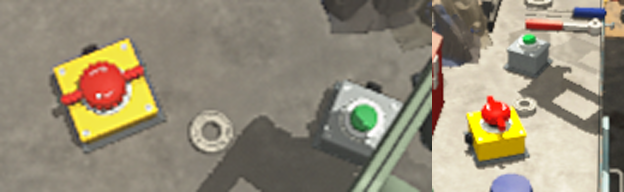

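Both buttons are out (red at (103,85), green at (365,118)), the bystanders haven't moved and the arm is clear.

```bash
python3 -c "
from station import ticket
print(ticket.close_job())"
```

```text
the job is handed in; nothing more can be done
None
```

I pressed the stop to its end stop, let it go so it stayed latched, and twisted it free. I then pressed start fully in; both buttons look fully out and untwisted, the loose things look undisturbed, and the job was handed in at about 20 s.

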